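# Set the sliding neck rest against the saxophone neck

## Robot

A 6-joint arm with a two-finger parallel gripper is mounted at the origin on the work surface. World frame = base frame: x ahead of the robot, y to its left, z up, the work surface at z = 0. Lengths are in mm, angles in rad, forces in N, time in s.
With the tool pointing down it reaches from about 350 to 975 mm from the base axis. Payload 7.1 kg.
Tool frame: the origin (TCP) lies at the centre of the arm's flange, where the gripper is bolted on; the fingertips stand 182 mm ahead of it and the grasp point (between the pads) lies 163 mm ahead of it; z points along the fingers, y is the line along which they close (so a half turn about z gives the same grasp; the last joint's range is limited). The gripper opens to 88 mm and grips with 3 to 60 N. Pads are 20 mm wide; open, the fingers measure 115 mm over their backs; the gripper's body (75 mm by 178 mm) begins 61 mm behind the grasp point.
Start: joints at [1.314, 0.423, 1.63, -0, 1.089, -0.019], TCP at [147.197, 607.404, 404.675] pointing down, gripper open.
Joint ranges: [-3, 3], [-0.9, 2.11], [0.09, 2.58], [-1.31, 4.45], [0.11, 2.69], [-2.54, 2.54]. Speed limits (rad/s): [2.39, 2.39, 3.01, 3.14, 3.14, 3.14].

## Interface

Orientations are given as a unit quaternion [w, x, y, z].
In Python, from workcell import sensors, cams, r gives the robot as it stands. The module is installed in compiled form; this text tells all that it offers.
- The arm moves only by the tool servo_tool, never from a script. Its argument "increments" is text: rows parted by semicolons, each of 7 numbers parted by spaces: the shift along the world's x, y, z in units of 40 mm (1.0 is 40 mm), then the turn, a rotation vector about the world's x, y, z in units of 6 degrees (1.0 is 6 degrees), then the closure, from 0 (fully open) to 1 (shut). A call has 1 to 5 rows; each row shifts and turns the commanded pose from where the row before left it; what a row does not reach is not made up. A row lasts 1/10 s, in which the tool goes at most 50 mm and 8.59 degrees, less where a joint would pass 70% of its speed; a pose out of reach is approached as far as the arm can. A call with a number of a shift or a turn outside -1 to 1 is refused whole. A call with a gripper value outside its range is refused whole. The fingers move at their own pace and stop on an object; the grip force is fixed at half the most. Time passes only in rows, so rows that do not move let the fingers close. It gives the time, the measured TCP pose, the force, the opening and the grip force at its end, in the units of the state.
- sensors.get_obs(): the state, without advancing time (a new reading comes with each control period).
- cams.grab_frame(name): name is "side" or "top" or "wrist"; returns the picture (400x640x3 uint8, red, green, blue); there is no depth.
- cams.camera_info(name): a dict with "K" (3x3 intrinsics, pixels), "R" (3x3) and "t" (3): a world point X has camera coordinates R X + t; the wrist camera has in their place "T_tool_cam" (4x4, takes a point from camera to tool coordinates, whose origin is the TCP and whose axes are the flange's). Camera axes: x right, y down, z forward; pixel columns grow to the right and rows downward; lengths in mm; the calibration is good to about 2 mm. A picture is of the moment at which its call begins: read the wrist's pose just before it. camera_info takes no time and is no camera call.
- r.job_done(): hands the job in; it is judged then, once.
The state is a dict: "time": time; "joint_pos": joint angles; "joint_vel": joint speeds; "effort": joint torques, N m; "ee_pos": TCP position; "eef_rot": TCP orientation; "force": force on the tool from outside, world axes, zero at the start; "wrist_torque": the same for the moment, N m; "grip_width": opening from 0.0 (shut) to 1.0 (fully open); "finger_force": force on a finger pad.
Only numpy, scipy, OpenCV 4.12 (cv2) and the standard library are available. Lean on these libraries where they do the work, as an engineer would, in place of code of your own. Each camera call takes 0.05 s, during which the arm holds its last target. There are 200 camera calls.

## Task

Hold up the release bar of the neck rest's carriage and slide the carriage along its track until its cork pad touches and presses lightly on the saxophone neck standing in the spring clip; then let go of the bar so that it drops fully down into a notch, with the pad left pressing lightly on the neck (never more than about 10 N, the lacquer marks easily). Touch the neck only with the pad, and leave the other things on the table alone.

Things in the scene. Friction and masses are not known exactly. Their poses are not given: they have to be found in the camera images.
- neck_rest: Fixed neck rest: dark wooden board 420 x 150 x 18 mm with two chrome guide rods and a toothed steel rack between them. Origin on the table under the middle of the carriage's travel; +x along the track towards the saxophone neck, +z up; the board spans x -170 to +250 mm, y +-75 mm. The rack has a notch every 8 mm of the carriage's travel, with 1 mm of play either way in a notch.
- carriage: Aluminium carriage, 70 mm (along the track) x 116 mm, top 58 mm above the table (brass barrel on it to 83 mm). It slides only along the track, 80 mm each way from the middle, with 1 to 2 N of friction. Axes as the board's; origin at table height, straight under the release bar.
- pad_rest (a point): Point fixed to the carriage, 110 mm ahead (+x) of its origin and 72 mm above the table: where the centre of the cork pad's face is when nothing presses it. The pad (36 mm wide, 28 mm high) is on a sprung plunger: 2.5 N to start it in, then 0.5 N more per mm, bottoming at 32 mm.
- bar_grip (a point): Centre of the release bar, moving with it: a steel bar 14 x 14 mm in section, 90 mm long, lying across the track (along the carriage's y) above the carriage, 115 mm above the table when down, on two 8 mm stems at y = +-36 mm. Take it from above, with the fingers on its -x and +x faces.
- release_bar (a joint): Lift of the release bar (m): 0 down in a notch, 0.0075 to 0.0085 hung up on a tooth, clear of the teeth from 0.009, stop at 0.016. A spring pulls it down with 5 N (7 N at the top). When it is let go between notches, the pressed pad drives the carriage back, up to 8 mm, until the blade drops into a notch and holds; if it hangs on a tooth's crest, shift it a little.
- clip_foot: Fixed slotted foot at the board's +x end; axes as the board's, origin at its middle, 18 mm above the table. In it stands the brass spring clip with the gold-lacquered alto neck, upright, 200 mm high, bent away from the carriage; it does not yield below 60 N.
- slot_mid (a point): Middle of the clip foot's slot, fixed, 72 mm above the table. The neck's tube (25 mm in diameter at this height) is clamped with its axis anywhere up to 32 mm before or behind this point along x; where is not measured and must be found by touch.
- rod_driver: Bystander: chrome screwdriver-like rod driver, 170 mm, lying flat; leave it alone. Origin at its underside, axis x along it.
- key_guard: Bystander: small copper saxophone key guard, an arch on two feet, 60 mm long, 34 mm high; leave it alone. Origin at its underside.
- swage_block: Bystander: black cast-iron swage block, 80 x 80 x 45 mm; leave it alone. Origin at its underside.
- pad_jar: Bystander: amber jar with a steel lid, 52 mm wide, 65 mm high; leave it alone. Origin at its underside.
- mallet: Bystander: wooden mallet, 220 mm, lying flat; leave it alone. Origin at its underside, axis x along it.
- screw_tray: Bystander: open aluminium tray, 90 x 60 x 20 mm; leave it alone. Origin at its underside.
- key_cup: Bystander: lacquered key cup, a 32 mm disc 12 mm high; leave it alone. Origin at its underside.

How it is judged (in metres and radians):
On the way, in this order (a step that is already met when the one before it is completed fails the run):
1. the robot holds the release bar up, clear of the teeth (value of joint release_bar above 0.0085 m and contact force between the fingers and carriage above 2 N), for 0.2 s.
2. with the bar still up, the pad presses on the neck (value of joint release_bar above 0.0085 m and contact force between carriage and clip_foot above 1 N), for 0.1 s.
At the end, for the whole second after the job is handed in: The release bar is fully down in a notch (lifted less than 3 mm), the carriage is at rest, and the cork pad presses on the neck with 1 to 11 N (value of joint release_bar below 0.003 m and contact force between carriage and clip_foot between 1 and 11 N and linear speed of carriage below 0.01 m/s); the robot touches nothing.
It fails at once if the pad presses the neck with more than 13 N (contact force between carriage and clip_foot above 13 N).
It fails at once if the robot pushes on the neck or its clip (contact force between any of the fingers, the arm and clip_foot above 4 N).
It fails at once if a bystander is moved by more than 20 mm (distance of any of rod_driver, key_guard, swage_block, pad_jar, mallet, screw_tray, key_cup from where it was at the start of the episode above 0.02 m).
It also fails if it takes over 64 s, if anything falls off the work surface, if the arm or the gripper's body presses on something with over 40 N, if the wrist force passes 120 N, or if a joint passes its speed limit or range.

## Working session

There is one attempt and no reset: what is moved stays moved. The work goes in short steps, Python scripts to look and compute and a tool call to move; the robot and the scene stay as the last step left them, time stands still between calls to the robot, and variables do not carry over. Pictures are saved under pics/ and viewed, at most 10 in all, crops included, and the job is handed in when it is done.

Besides the shell and the picture viewer there is one more tool, called after "Request:" by a JSON object that holds its "fn" and its "kwargs". servo_tool: Moves the arm, as the interface text tells. Its arguments: {"type":"object","properties":{"increments":{"type":"string"}},"required":["increments"]}

```bash
mkdir -p pics; python3 - <<'E'
from workcell import sensors,cams
import cv2,numpy as np
o=sensors.get_obs();print(o['time'],o['ee_pos'],o['eef_rot'],o['grip_width'],o['force'])
for n in('top','side'):
    f=cams.grab_frame(n);cv2.imwrite(f'pics/{n}0.png',f[:,:,::-1]);i=cams.camera_info(n);print(n,np.round(i['K'],1).tolist(),np.round(i['R'],4).tolist(),np.round(i['t'],1).tolist())
print(cams.camera_info('wrist'))
E
```

```text
0.0 [147.1346264  607.15506294 403.90526808] [-1.01783693e-04  1.18616305e-01  9.92939877e-01 -7.49948144e-04] 1.005842151113228 [-0.48824906 -0.51501114 -0.5156387 ]
top [[396.9, 0.0, 319.4], [0.0, 396.9, 207.8], [0.0, 0.0, 1.0]] [[0.0148, -0.9997, -0.0172], [-0.9927, -0.0127, -0.1196], [0.1194, 0.0189, -0.9927]] [50.3, 578.3, 849.8]
side [[499.3, 0.0, 318.7], [0.0, 499.3, 192.1], [0.0, 0.0, 1.0]] [[0.7562, -0.6543, -0.0056], [-0.435, -0.4964, -0.7512], [0.4887, 0.5706, -0.66]] [-427.2, 360.6, 905.8]
{'K': array([[347.48902092,   0.        , 319.85461388],
       [  0.        , 347.48902092, 202.19187435],
       [  0.        ,   0.        ,   1.        ]]), 'T_tool_cam': array([[ 1.41945681e-04, -9.60242801e-01, -2.79166155e-01,
         7.49971244e+01],
       [ 9.99999644e-01, -9.60022048e-05,  8.38679949e-04,
         6.02707345e-01],
       [-8.32136950e-04, -2.79166174e-01,  9.60242446e-01,
         2.00296579e+01],
       [ 0.00000000e+00,  0.00000000e+00,  0.00000000e+00,
         1.00000000e+00]])}
```

View pics/top0.png

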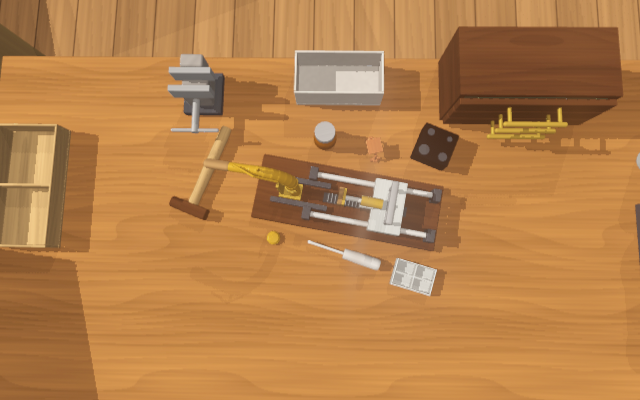

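View pics/side0.png

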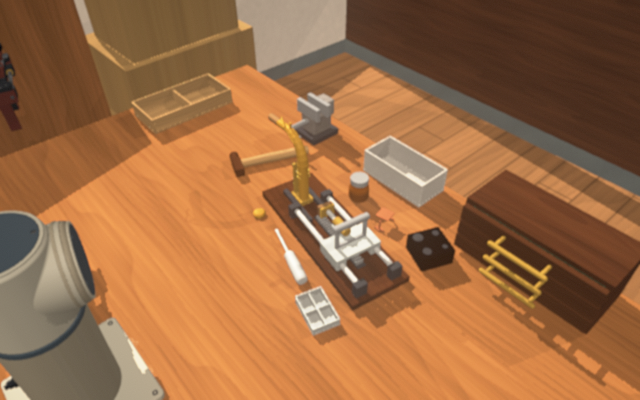

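Top view: the neck rest's board has corners at about (265,156), (443,190), (435,249) and (252,216). The release bar runs (394,181)–(389,222), and the neck is on the left (+y world). I'll crop for finer measuring.

```bash
cat > h.py <<'E'
import numpy as np
from workcell import cams
def ray(n,u,v,z):
    i=cams.camera_info(n);R=np.array(i['R']);t=np.array(i['t'])
    c=-R.T@t;d=R.T@np.linalg.inv(i['K'])@[u,v,1];return c+d*(z-c[2])/d[2]
E
python3 - <<'E'
import cv2,numpy as np
from h import *
a=cv2.imread('pics/top0.png')[145:255,245:450];b=cv2.imread('pics/side0.png')[170:310,250:420]
cv2.imwrite('pics/crop.png',np.vstack([cv2.resize(a,(574,308)),cv2.resize(cv2.copyMakeBorder(b[40:105],0,0,0,0,0),(574,220))]))
for p in[(265,156),(443,190),(435,249),(252,216)]:print(ray('top',*p,18).round(1))
for p in[(394,181),(389,222)]:print(ray('top',*p,122).round(1))
for p in[(336,237),(368,217)]:print(ray('side',*p,122).round(1))
E
```

```text
[698.8 186.3  18. ]
[ 624.  -221.8   18. ]
[ 490.3 -201.    18. ]
[558.9 211.6  18. ]
[623.6 -93.2 122. ]
[540.4 -82.6 122. ]
[ 523.9 -102.8  122. ]
[ 614.9 -104.4  122. ]
```

View pics/crop.png

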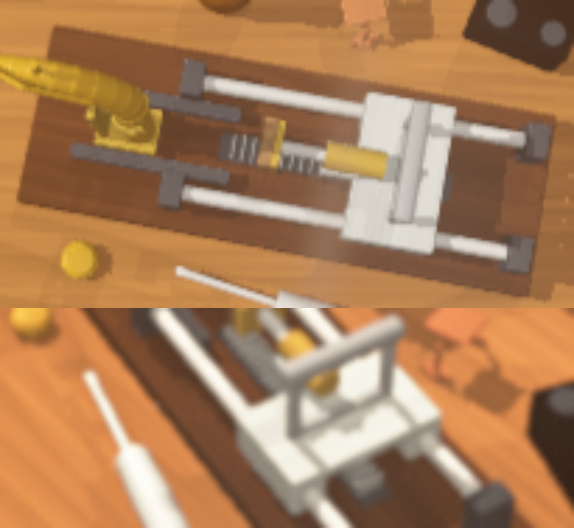

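The crop gives board corners (52,27), (553,113), (530,296), (18,203), and the bar from (421,103) to (404,220), at 2.8x. I'll compute the track heading and the bar centre from these.

```bash
python3 - <<'E'
from h import *
from workcell import sensors
f=lambda p,z:ray('top',245+p[0]/2.8,145+p[1]/2.8,z)
a,b,c,d=[f(p,18) for p in[(52,27),(553,113),(530,296),(18,203)]]
print(a,b,c,d)
x=(a+d-b-c)[:2]/2;y=(d+c-a-b)[:2]/2;print(np.linalg.norm(x),np.linalg.norm(y),np.degrees(np.arctan2(x[1],x[0])),np.degrees(np.arctan2(y[1],y[0])))
e,g=f((421,103),122),f((404,220),122);m=(e+g)/2;print(e,g,m,np.degrees(np.arctan2(*(e-g)[[1,0]])))
u=x/np.linalg.norm(x);ctr=(a+b+c+d)[:2]/4;print('ctr',ctr,'u',u,'bar in board frame',(m[:2]-ctr)@u+40,(m[:2]-ctr)@[-u[1],u[0]])
from scipy.spatial.transform import Rotation as Ro
q=sensors.get_obs()['eef_rot'];print(Ro.from_quat(q,scalar_first=True).as_matrix().round(3))
E
```

```text
[701.99587945 189.73504472  18.        ] [ 634.6855196  -220.87459181   18.        ] [ 486.43537417 -199.36685784   18.        ] [555.47738643 212.76993611  18.        ]
416.984309730929 149.0575356101158 80.58999676553256 171.40701978083248
[621.979267   -95.91143211 122.        ] [537.2588434  -83.17322739 122.        ] [579.6190552  -89.54232975 122.        ] -8.550700266637683
ctr [594.64853992  -4.4341172 ] u [0.1634982  0.98654363] bar in board frame -46.42025885349487 0.9122024688159922
[[-0.972  0.236 -0.   ]
 [ 0.236  0.972 -0.001]
 [ 0.    -0.001 -1.   ]]
```

Request:
{"fn": "servo_tool", "kwargs": {"increments": "0.54 -0.87 0 0 0 0.2 0;0.54 -0.87 0 0 0 0.2 0;0.54 -0.87 0 0 0 0.2 0;0.54 -0.87 0 0 0 0.17 0;0.54 -0.87 0 0 0 0 0"}}

```text
time: 0.6
ee_pos: [255.6, 431.8, 404.4]
eef_rot: [-0.0, 0.078, 0.997, -0.0]
force: [1.6, -0.5, 0.9]
grip_width: 1.0
finger_force: 0.0
```

Request:
{"fn": "servo_tool", "kwargs": {"increments": "0.54 -0.87 0 0 0 0 0;0.54 -0.87 0 0 0 0 0;0.54 -0.87 0 0 0 0 0;0.54 -0.87 0 0 0 0 0;0.54 -0.87 0 0 0 0 0"}}

```text
time: 1.1
ee_pos: [363.7, 257.8, 404.6]
eef_rot: [-0.0, 0.078, 0.997, -0.0]
force: [1.2, 0.7, 0.3]
grip_width: 1.001
finger_force: 0.0
```

Request:
{"fn": "servo_tool", "kwargs": {"increments": "0.54 -0.87 0 0 0 0 0;0.54 -0.87 0 0 0 0 0;0.54 -0.87 0 0 0 0 0;0.54 -0.87 0 0 0 0 0;0.54 -0.87 0 0 0 0 0"}}

```text
time: 1.6
ee_pos: [471.7, 83.8, 404.6]
eef_rot: [-0.0, 0.079, 0.997, 0.0]
force: [0.4, 0.3, -0.3]
grip_width: 1.0
finger_force: 0.0
```

Request:
{"fn": "servo_tool", "kwargs": {"increments": "0.54 -0.87 0 0 0 0 0;0.54 -0.87 0 0 0 0 0;0.54 -0.87 0 0 0 0 0;0.54 -0.87 0 0 0 0 0;0.54 -0.87 0 0 0 0 0"}}

```text
time: 2.1
ee_pos: [579.7, -90.3, 404.3]
eef_rot: [-0.0, 0.079, 0.997, 0.0]
force: [1.6, -0.3, -0.3]
grip_width: 0.998
finger_force: 0.0
```

```bash
python3 - <<'E'
from workcell import sensors,cams
import cv2,numpy as np
o=sensors.get_obs();print(o['ee_pos'].tolist(),o['eef_rot'].tolist())
cv2.imwrite('pics/w1.png',cams.grab_frame('wrist')[:,:,::-1])
E
```

```text
[579.7185096348221, -90.2585118439529, 404.34187856575767] [-0.0003026723599689803, 0.07864611244967226, 0.9969025488470526, 7.408269609557693e-05]
```

View pics/w1.png

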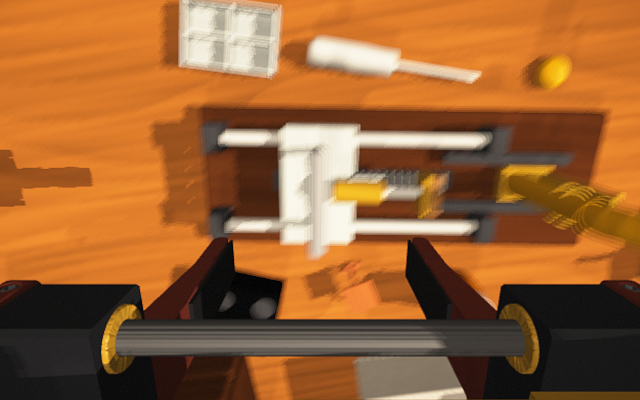

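Wrist view: the bar spans about rows 148–252 at column 317, midway between the fingers and aligned with the tool. The track tilts about 0.8° in the image. Next I descend and close.

Request:
{"fn": "servo_tool", "kwargs": {"increments": "0 0 -0.8 0 0 0 0;0 0 -0.8 0 0 0 0;0 0 -0.8 0 0 0 0;0 0 -0.56 0 0 0 0;0 0 -0.2 0 0 0 0"}}

```text
time: 2.65
ee_pos: [578.1, -88.3, 275.6]
eef_rot: [-0.002, 0.079, 0.997, 0.0]
force: [0.4, -0.2, -0.0]
grip_width: 1.0
finger_force: 0.0
```

Request:
{"fn": "servo_tool", "kwargs": {"increments": "0 0 0 0 0 0 0.5;0 0 0 0 0 0 0.8;0 0 0 0 0 0 1;0 0 0 0 0 0 1;0 0 0 0 0 0 1"}}

```text
time: 3.15
ee_pos: [579.4, -88.6, 279.2]
eef_rot: [0.001, 0.079, 0.997, -0.0]
force: [-0.6, 0.0, 1.2]
grip_width: 0.587
finger_force: 0.0
```

Request:
{"fn": "servo_tool", "kwargs": {"increments": "0 0 0 0 0 0 1;0 0 0 0 0 0 1;0 0 0 0 0 0 1;0 0 0 0 0 0 1;0 0 0 0 0 0 1"}}

```text
time: 3.65
ee_pos: [579.2, -88.6, 278.2]
eef_rot: [-0.0, 0.079, 0.997, 0.0]
force: [0.1, -0.1, -0.1]
grip_width: 0.16
finger_force: 30.0
```

Bar gripped. Lift 12 mm.

Request:
{"fn": "servo_tool", "kwargs": {"increments": "0 0 0.1 0 0 0 1;0 0 0.1 0 0 0 1;0 0 0.1 0 0 0 1;0 0 0 0 0 0 1;0 0 0 0 0 0 1"}}

```text
time: 4.15
ee_pos: [579.1, -88.6, 290.2]
eef_rot: [0.0, 0.079, 0.997, 0.0]
force: [2.8, -0.4, -6.3]
grip_width: 0.153
finger_force: 30.0
```

```bash
python3 - <<'E'
from workcell import sensors
o=sensors.get_obs();print(o['ee_pos'],o['force'],o['finger_force'])
E
```

```text
[579.11244658 -88.57114396 290.23981561] [ 2.79792228 -0.41425166 -6.3459257 ] 29.989855885505676
```

Request:
{"fn": "servo_tool", "kwargs": {"increments": "0.024 0.148 0 0 0 0 1;0.024 0.148 0 0 0 0 1;0.024 0.148 0 0 0 0 1;0.024 0.148 0 0 0 0 1;0.024 0.148 0 0 0 0 1"}}

```text
time: 4.65
ee_pos: [584.2, -58.4, 290.3]
eef_rot: [0.0, 0.078, 0.997, -0.0]
force: [2.8, -1.8, -6.6]
grip_width: 0.157
finger_force: 30.0
```

```bash
python3 - <<'E'
from workcell import sensors,cams
import cv2
o=sensors.get_obs();print(o['ee_pos'],o['force'],o['wrist_torque'])
a=cams.grab_frame('wrist');b=cams.grab_frame('top')[145:255,245:450]
import numpy as np
cv2.imwrite('pics/w2.png',np.vstack([cv2.resize(a[80:280,180:],(640,278)),cv2.resize(b,(640,320))])[:,:,::-1])
E
```

```text
[584.23424102 -58.35393165 290.32418059] [ 2.75313369 -1.83675994 -6.60239922] [-0.35761333 -0.511306   -0.29604368]
```

View pics/w2.png

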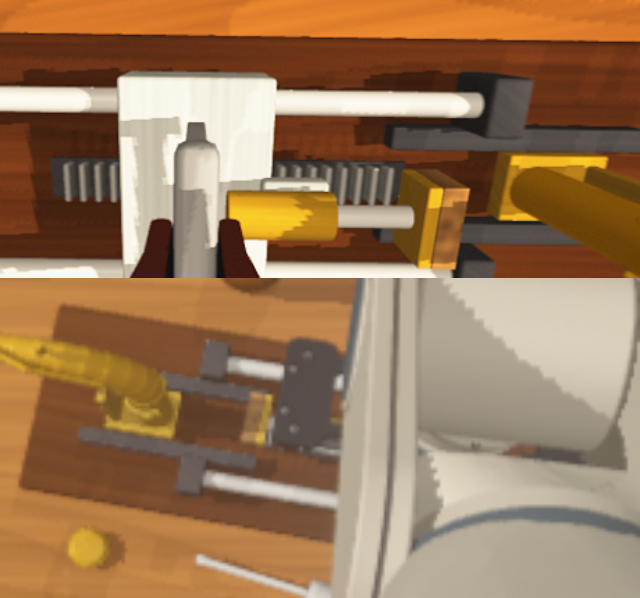

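The wrist view shows the pad moving with the carriage, with its face at (468,225). In the top crop the pad face is at x≈243 and the neck front at x≈172, so about 45 mm remain.

Request:
{"fn": "servo_tool", "kwargs": {"increments": "0.024 0.148 0 0 0 0 1;0.024 0.148 0 0 0 0 1;0.024 0.148 0 0 0 0 1;0.024 0.148 0 0 0 0 1;0.016 0.1 0 0 0 0 1"}}

```text
time: 5.25
ee_pos: [588.8, -30.8, 290.4]
eef_rot: [0.0, 0.078, 0.997, -0.0]
force: [5.2, -2.8, -6.9]
grip_width: 0.158
finger_force: 30.0
```

Request:
{"fn": "servo_tool", "kwargs": {"increments": "0.008 0.05 0 0 0 0 1;0.008 0.05 0 0 0 0 1;0.008 0.05 0 0 0 0 1"}}

```text
time: 5.55
ee_pos: [589.8, -25.0, 290.5]
eef_rot: [0.001, 0.078, 0.997, -0.0]
force: [5.4, -2.1, -6.7]
grip_width: 0.155
finger_force: 30.0
```

Request:
{"fn": "servo_tool", "kwargs": {"increments": "0.008 0.05 0 0 0 0 1;0.008 0.05 0 0 0 0 1"}}

```text
time: 5.75
ee_pos: [590.5, -21.0, 290.5]
eef_rot: [0.001, 0.078, 0.997, -0.0]
force: [4.7, -2.0, -6.1]
grip_width: 0.155
finger_force: 30.0
```

Request:
{"fn": "servo_tool", "kwargs": {"increments": "0.012 0.05 0 0 0 0 1;0.012 0.05 0 0 0 0 1"}}

```text
time: 5.95
ee_pos: [591.3, -17.0, 290.4]
eef_rot: [0.0, 0.078, 0.997, -0.0]
force: [4.8, -2.1, -6.3]
grip_width: 0.156
finger_force: 30.0
```

Request:
{"fn": "servo_tool", "kwargs": {"increments": "0.012 0.05 0 0 0 0 1;0.012 0.05 0 0 0 0 1"}}

```text
time: 6.15
ee_pos: [592.1, -13.1, 290.3]
eef_rot: [0.0, 0.078, 0.997, -0.0]
force: [4.1, -0.8, -6.9]
grip_width: 0.157
finger_force: 30.0
```

Request:
{"fn": "servo_tool", "kwargs": {"increments": "0.01 0.05 0 0 0 0 1;0.01 0.05 0 0 0 0 1"}}

```text
time: 6.35
ee_pos: [592.8, -9.1, 290.2]
eef_rot: [-0.0, 0.078, 0.997, -0.0]
force: [4.2, -2.2, -7.0]
grip_width: 0.153
finger_force: 30.0
```

Request:
{"fn": "servo_tool", "kwargs": {"increments": "0.01 0.05 0 0 0 0 1;0.01 0.05 0 0 0 0 1"}}

```text
time: 6.55
ee_pos: [593.5, -5.1, 290.2]
eef_rot: [-0.0, 0.078, 0.997, -0.0]
force: [4.6, -2.3, -5.6]
grip_width: 0.156
finger_force: 30.0
```

Request:
{"fn": "servo_tool", "kwargs": {"increments": "0.01 0.05 0 0 0 0 1;0.01 0.05 0 0 0 0 1"}}

```text
time: 6.75
ee_pos: [594.2, -1.6, 290.1]
eef_rot: [-0.0, 0.078, 0.997, -0.0]
force: [3.3, -6.0, -5.9]
grip_width: 0.158
finger_force: 30.0
```

Request:
{"fn": "servo_tool", "kwargs": {"increments": "0.01 0.05 0 0 0 0 1;0.01 0.05 0 0 0 0 1"}}

```text
time: 6.95
ee_pos: [594.9, 2.1, 290.0]
eef_rot: [-0.001, 0.078, 0.997, -0.001]
force: [3.0, -7.9, -6.2]
grip_width: 0.156
finger_force: 30.0
```

Request:
{"fn": "servo_tool", "kwargs": {"increments": "0.01 0.05 0 0 0 0 1"}}

```text
time: 7.05
ee_pos: [595.2, 4.0, 290.1]
eef_rot: [-0.001, 0.078, 0.997, -0.001]
force: [2.2, -8.7, -6.8]
grip_width: 0.158
finger_force: 30.0
```

Request:
{"fn": "servo_tool", "kwargs": {"increments": "0.01 0.05 0 0 0 0 1"}}

```text
time: 7.15
ee_pos: [595.6, 5.9, 290.0]
eef_rot: [-0.001, 0.078, 0.997, -0.001]
force: [0.9, -10.0, -6.8]
grip_width: 0.158
finger_force: 30.0
```

Contact came at y≈-4. The pad now presses with about 7–8 N, and the travel of 95.9 mm is 12 × 8 mm, so the blade should be over a notch. Lower the bar.

Request:
{"fn": "servo_tool", "kwargs": {"increments": "0 0 -0.06 0 0 0 1;0 0 -0.06 0 0 0 1;0 0 -0.06 0 0 0 1;0 0 0 0 0 0 1"}}

```text
time: 7.55
ee_pos: [595.6, 6.0, 282.7]
eef_rot: [-0.001, 0.078, 0.997, -0.001]
force: [2.1, -7.6, -6.2]
grip_width: 0.155
finger_force: 30.0
```

Request:
{"fn": "servo_tool", "kwargs": {"increments": "0 0 -0.05 0 0 0 1;0 0 -0.04 0 0 0 1;0 0 0 0 0 0 1"}}

```text
time: 7.85
ee_pos: [595.6, 6.0, 279.2]
eef_rot: [-0.001, 0.078, 0.997, -0.001]
force: [1.6, -8.0, -5.4]
grip_width: 0.158
finger_force: 30.0
```

The blade is in the notch (lift about 1 mm). Open and rise.

Request:
{"fn": "servo_tool", "kwargs": {"increments": "0 0 -0.02 0 0 0 1;0 0 0 0 0 0 0.7;0 0 0 0 0 0 0.5;0 0 0 0 0 0 0.4;0 0 0 0 0 0 0.4"}}

```text
time: 8.35
ee_pos: [595.9, 7.0, 279.0]
eef_rot: [-0.0, 0.078, 0.997, 0.0]
force: [0.1, -1.4, -0.5]
grip_width: 0.481
finger_force: 0.0
```

Request:
{"fn": "servo_tool", "kwargs": {"increments": "0 0 0 0 0 0 0.4;0 0 0 0 0 0 0.4;0 0 0.3 0 0 0 0.4;0 0 0.5 0 0 0 0.4;0 0 0.6 0 0 0 0.4"}}

```text
time: 8.85
ee_pos: [595.8, 6.7, 335.4]
eef_rot: [-0.001, 0.078, 0.997, -0.0]
force: [0.1, -1.0, 0.4]
grip_width: 0.598
finger_force: 0.0
```

Request:
{"fn": "servo_tool", "kwargs": {"increments": "0 0 0.8 0 0 0 0.4;0 0 0.8 0 0 0 0.4;0 0 0.5 0 0 0 0.4;-0.3 -0.8 0.2 0 0 0 0.4;-0.3 -0.8 0 0 0 0 0.4"}}

```text
time: 9.35
ee_pos: [572.1, -57.4, 429.5]
eef_rot: [0.002, 0.077, 0.997, -0.0]
force: [-0.4, -0.5, 0.1]
grip_width: 0.598
finger_force: 0.0
```

Request:
{"fn": "servo_tool", "kwargs": {"increments": "-0.3 -0.9 0 0 0 0 0.4;-0.3 -0.9 0 0 0 0 0.4;-0.3 -0.9 0 0 0 0 0.4;-0.3 -0.9 0 0 0 0 0.4;-0.3 -0.9 0 0 0 0 0.4"}}

```text
time: 9.85
ee_pos: [511.2, -238.6, 427.8]
eef_rot: [0.0, 0.078, 0.997, -0.0]
force: [-0.3, 1.1, 0.2]
grip_width: 0.602
finger_force: 0.0
```

```bash
python3 - <<'E'
from workcell import sensors,cams
import cv2,numpy as np
a=cams.grab_frame('side')[170:310,250:420];b=cams.grab_frame('top')[145:255,245:450]
cv2.imwrite('pics/end.png',np.vstack([cv2.resize(b,(574,308)),cv2.resize(a[:,:],(350,288))[:,:].repeat(1,1) if 0 else cv2.copyMakeBorder(cv2.resize(a,(350,288)),0,0,0,224,0)])[:,:,::-1])
E
```

```text
(no output)
```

View pics/end.png

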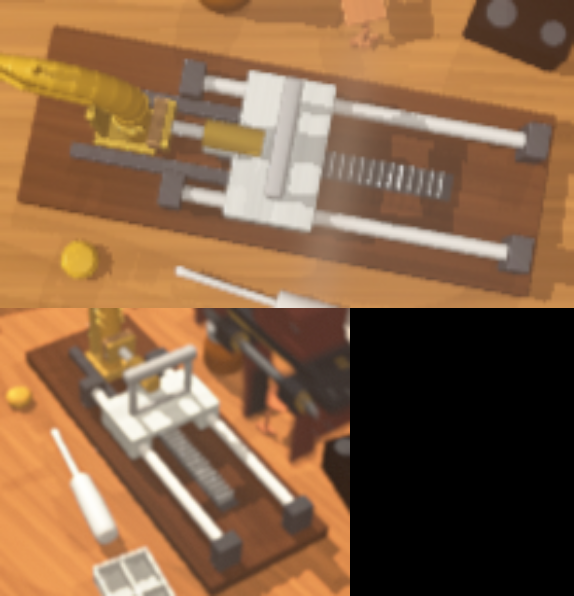

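The final view shows the pad on the neck at about (157,125) in the crop. The bar's shift is about 95 mm, which is notch 12, and the gripper is clear. Handing in.

```bash
python3 -c "
from workcell import r
print(r.job_done())"
```

```text
the job is handed in; nothing more can be done
None
```

The job is handed in, with no verdict returned: the bar is down in the 12th notch from its start, the pad presses the neck with an estimated 7–8 N (from wrist force), and the arm is clear.

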